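Pack the drill's accessories into the toolbox tray

TASK

Pack the drill's accessories into the black tray, each standing upright and fully down in its own fitted insert: the green-banded battery in the wide rectangular pocket, the bit block in the narrow slot, the red hole saw in the round pocket, and the new chuck, which you first pull up out of its white packing, in the square pocket. Lower each one in rather than dropping it, and let go of it. The blue-banded battery and the bigger bare-metal hole saw belong to other kits: leave them where they are.

Things in the scene. Friction and masses are not known exactly. Their poses are not given: they have to be found in the camera images.
- battery_green_center (a point): The drill's own spare battery: a black rectangular slide-in pack with a bright GREEN shoulder band and a red latch at one end. 74 mm along its x, 50 mm along its y, 54 mm tall; straight sides for the lower 42 mm, above that a narrower black contact foot 52 x 32 mm. About 0.3 kg. Stands upright on the bench, loose. Point: its centre, 27 mm above its underside; z up.
- bit_block_center (a point): Yellow plastic bit block with two rows of six screwdriver bits standing up from its top. Body 80 mm along its x, 26 mm along its y, 44 mm tall, bits reach 54 mm. About 0.16 kg. Stands upright on the bench, loose. Point: its centre, 27 mm above its underside; z up.
- saw_red_center (a point): RED painted hole saw, a cup standing teeth down: round, 51 mm diameter, 50 mm tall, closed flat top with a dark arbor hole. About 0.17 kg. Stands on the bench, loose. Point: its centre, 25 mm above its underside; z up.
- chuck_center (a point): New keyless drill chuck: black, round, upright; straight sleeve 42 mm diameter up to 52 mm, then a steel nose tapering to 22 mm, 68 mm tall in all; 0.32 kg. Its lowest 18 mm sit in a round cutout of a fixed white polystyrene block (108 x 94 x 36 mm) whose ribs grip it: it pulls straight up with about 7 N besides its weight. Point: on its axis, 34 mm above its underside; z up.
- battery_blue_center (a point): Look-alike: a battery of another make, same size and shape as the green one but with a BLUE band and a white latch. Does not belong in the tray. 74 x 50 x 54 mm, loose on the bench. Point: its centre, 27 mm above its underside.
- saw_steel_center (a point): Look-alike: a bigger BARE-METAL (silvery) hole saw, 68 mm diameter, 50 mm tall, standing teeth down. Does not belong in the tray. Loose on the bench. Point: its centre, 25 mm above its underside.
- insert_battery: GREEN insert with a WIDE RECTANGULAR pocket, 92 mm along its x, 68 mm along its y, 12 mm deep: for the green battery. 104 mm square, 16 mm tall, fixed, level. The four inserts lie two by two, 106 mm apart, in any arrangement, on the 5 mm floor of a black tray 222 mm square with its rim 24 mm above the bench. Origin: centre of its underside (the dark pocket floor is 4 mm higher), z up.
- insert_bits: YELLOW insert with a NARROW SLOT pocket, 96 mm along its x, 44 mm along its y, 12 mm deep: for the bit block. 104 mm square, 16 mm tall, in the same tray as the green insert, fixed, level. Origin: centre of its underside (the dark pocket floor is 4 mm higher), z up.
- insert_saw: RED insert with a ROUND pocket, 69 mm diameter, 12 mm deep: for the red hole saw. 104 mm square, 16 mm tall, in the same tray as the green insert, fixed, level. Origin: centre of its underside (the dark pocket floor is 4 mm higher), z up.
- insert_chuck: GREY insert with a SQUARE pocket, 60 x 60 mm, 12 mm deep: for the chuck. 104 mm square, 16 mm tall, in the same tray as the green insert, fixed, level. Origin: centre of its underside (the dark pocket floor is 4 mm higher), z up.

How it is judged:
At the end, for the whole second after the job is handed in: Green battery, bit block, red hole saw and chuck each in their own insert: within 15 mm of its centre, at most 4 mm above the pocket's floor, upright within 0.12 rad, at rest; the blue battery and bare-metal hole saw within 20 mm of their starts (horizontal distance between battery_green_center and insert_battery below 0.015 m and z of battery_green_center in the frame of insert_battery below 0.035 m and angle between each of battery_green_center, bit_block_center, saw_red_center, chuck_center's own z axis and vertical below 0.12 rad and linear speed of each of battery_green, bit_block, saw_red, chuck below 0.03 m/s and horizontal distance between bit_block_center and insert_bits below 0.015 m and z of bit_block_center in the frame of insert_bits below 0.035 m and horizontal distance between saw_red_center and insert_saw below 0.015 m and z of saw_red_center in the frame of insert_saw below 0.033 m and horizontal distance between chuck_center and insert_chuck below 0.015 m and z of chuck_center in the frame of insert_chuck below 0.042 m and distance of each of battery_blue_center, saw_steel_center from where it was at the start of the episode below 0.02 m); the robot touches nothing.
It fails at once if one of the accessories is dropped into its insert instead of being lowered (it comes down at over 0.7 m/s) ((horizontal distance between battery_green_center and insert_battery below 0.05 m and z of battery_green_center in the frame of insert_battery below 0.051 m and linear speed of battery_green above 0.7 m/s) or (horizontal distance between bit_block_center and insert_bits below 0.05 m and z of bit_block_center in the frame of insert_bits below 0.051 m and linear speed of bit_block above 0.7 m/s) or (horizontal distance between saw_red_center and insert_saw below 0.05 m and z of saw_red_center in the frame of insert_saw below 0.049 m and linear speed of saw_red above 0.7 m/s) or (horizontal distance between chuck_center and insert_chuck below 0.05 m and z of chuck_center in the frame of insert_chuck below 0.058 m and linear speed of chuck above 0.7 m/s)).
It fails at once if the blue-banded battery is moved more than 20 mm or tipped (distance of battery_blue_center from where it was at the start of the episode above 0.02 m or angle between battery_blue_center's own z axis and vertical above 0.35 rad).
It fails at once if the bare-metal hole saw is moved more than 20 mm or tipped (distance of saw_steel_center from where it was at the start of the episode above 0.02 m or angle between saw_steel_center's own z axis and vertical above 0.35 rad).
It also fails if it takes over 128 s, if anything falls off the work surface, if the arm or the gripper's body presses on something with over 40 N, if the wrist force passes 120 N, or if a joint passes its speed limit or range.

ROBOT

A 6-joint arm with a two-finger parallel gripper is mounted at the origin on the work surface. World frame = base frame: x ahead of the robot, y to its left, z up, the work surface at z = 0. Lengths are in m, angles in rad, forces in N, time in s.
With the tool pointing down it reaches from about 0.275 to 0.825 m from the base axis. Payload 4.9 kg.
Tool frame: the origin (TCP) lies midway between the tips of the shut fingers; the grasp point (between the pads) lies 19 mm behind it (env.pinch_z is the distance from the TCP to the grasp point, in m); z points along the fingers, y is the line along which they close (so a half turn about z gives the same grasp; the last joint's range is limited). The gripper opens to 85 mm and grips with 20 to 120 N. Pads are 22 mm wide; open, the fingers measure 114 mm over their backs; the gripper's body (76 mm by 85 mm) begins 54 mm behind the grasp point. The pads swing forward as they close: fully open they stand 13 mm farther back than shut.
Start: joints at [-1.429, 0.326, -0.193, 1.052, 0, 1.437], TCP at [0.15, -0.529, 0.231] pointing down, gripper open.
Joint ranges: [-2.65, 2.65], [-0.97, 1.79], [-1.3, 1.35], [-1.93, 2.1], [-1.47, 1.37], [-3.14, 3.14]. Speed limits (rad/s): [2.57, 2.57, 3.14, 3.14, 3.14, 3.14].

INTERFACE

Orientations are given as a rotation vector (axis times angle).
In Python, from plant import get_obs, vision, workorder, env gives the robot as it stands. The module is installed in compiled form; this text tells all that it offers.
- The arm moves only by the tool play_rows, never from a script. Its argument "series" is a list that holds one entry, the list of rows, each a list of 5 numbers: the finger opening in mm, from 0 to 85.4, then the shift along the tool's x, y, z in mm, then the turn about the tool's z in degrees. In form: [[[hand, dx, dy, dz, twist], ...]]. A call has 1 to 5 rows; each row is the pose to reach, as a shift and turn from the pose commanded when the call began, along the tool's axes at that moment; what a row does not reach only later rows make up. A row lasts 1/12 s, in which the tool goes at most 41.7 mm and 7.16 degrees, less where a joint would pass 70% of its speed; a pose out of reach is approached as far as the arm can. A call with a gripper value outside its range is refused whole. The fingers move at their own pace and stop on an object; "grip_force" is the grip in N (left out, the last holds). Time passes only in rows, so rows that repeat a pose let the fingers close. It gives the time, the measured TCP pose, the force, the opening and the grip force at its end, in the units of the state.
- get_obs(): the state, without advancing time (a new reading comes with each control period).
- vision.read_camera(name): name is "side" or "top"; returns a dict with "image" (420x560x3 uint8, red, green, blue), "fov_y" (degrees; the focal length in pixels is half the picture's height over the tangent of half this angle, whatever the lens; pixels are square), "cx", "cy" (the principal point, pixels), "k1" (the pictures are not rectified: a ray, as slopes to the right and down, at radius r is drawn at 1 + k1 r^2 times it, then the intrinsics apply), "T" (4x4, takes a point from camera to world coordinates). Camera axes: x right, y up, looking along -z (the intrinsics and any distortion apply to the point x, -y, -z); pixel columns grow to the right and rows downward; lengths in m; the calibration is good to about 2 mm. A picture is of the moment at which its call begins. There is no depth.
- workorder.finish_job(): hands the job in; it is judged then, once.
The state is a dict: "time_s": time; "joint_pos": joint angles; "joint_velocities": joint speeds; "joint_torque": joint torques, N m; "ee_pos": TCP position; "ee_rot": TCP orientation; "contact_force": force on the tool from outside, world axes, zero at the start; "ft_torque": the same for the moment, N m; "gripper_width": finger opening in m; "finger_force": force on a finger pad.
Only numpy, scipy, OpenCV 4.12 (cv2) and the standard library are available. Lean on these libraries where they do the work, as an engineer would, in place of code of your own. Each camera call takes 0.05 s, during which the arm holds its last target. There are 200 camera calls.

## Working session

There is one attempt and no reset: what is moved stays moved. The work goes in short steps, Python scripts to look and compute and a tool call to move; the robot and the scene stay as the last step left them, time stands still between calls to the robot, and variables do not carry over. Pictures are saved under pics/ and viewed, at most 14 in all, crops included, and the job is handed in when it is done.

Besides the shell and the picture viewer there is one more tool, called after ">>>" as a command line: name --argument value ..., lists and objects as JSON in quotes. play_rows: Moves the arm, as the interface text tells. Its arguments: {"type":"object","properties":{"series":{"type":"array"},"grip_force":{"type":"number"}},"required":["series"]}

```bash
mkdir -p pics; cat > h.py <<'E'
import numpy as np, cv2
from plant import get_obs, vision, workorder, env
from scipy.spatial.transform import Rotation as R
def shot(n,f):
    c=vision.read_camera(n); cv2.imwrite(f'pics/{f}.png',c['image'][:,:,::-1])
    np.savez(f'pics/{f}.npz',**{k:np.array(v) for k,v in c.items()}); return c
def load(f): return dict(np.load(f'pics/{f}.npz'))
def px2w(c,u,v,z):
    H=c['image'].shape[0]; f=H/2/np.tan(np.radians(float(c['fov_y']))/2)
    K=np.array([[f,0,float(c['cx'])],[0,f,float(c['cy'])],[0,0,1]])
    p=cv2.undistortPointsIter(np.array([[[u,v]]],float),K,np.array([float(c['k1']),0,0,0,0.]),None,None,(3,100,1e-10))[0,0]
    T=c['T']; d=T[:3,:3]@np.array([p[0],-p[1],-1]); o=T[:3,3]
    return o+d*(z-o[2])/d[2]
E
python3 - <<'E'
from h import *
for n in('top','side'):
    c=shot(n,n+'0'); print(n,c['fov_y'],c['cx'],c['cy'],c['k1'],c['T'].round(3).tolist())
    cv2.imwrite(f'pics/{n}0b.png',cv2.resize(c['image'][:,:,::-1],(800,600)))
o=get_obs();print(o['time_s'],o['ee_pos'],o['ee_rot'],R.from_rotvec(o['ee_rot']).as_matrix().round(3),env.pinch_z)
E
```

```text
top 43.80362629711473 284.29043769057387 209.8271366879819 -0.15972286363644586 [[-0.02, 0.995, -0.095, 0.362], [-1.0, -0.019, 0.011, 0.009], [0.009, 0.095, 0.995, 1.533], [0.0, 0.0, 0.0, 1.0]]
side 45.96978414366867 273.94089323226217 205.68795326069622 0.008905706046265801 [[0.988, 0.123, -0.095, 0.382], [-0.154, 0.698, -0.699, -0.787], [-0.02, 0.705, 0.709, 0.889], [0.0, 0.0, 0.0, 1.0]]
0.1 [ 0.14970475 -0.52866815  0.23057188] [-3.11019162e+00 -4.31586178e-01 -2.57502667e-06] [[ 0.962  0.272 -0.   ]
 [ 0.272 -0.962  0.002]
 [ 0.    -0.002 -1.   ]] 0.0187
```

View pics/top0b.png

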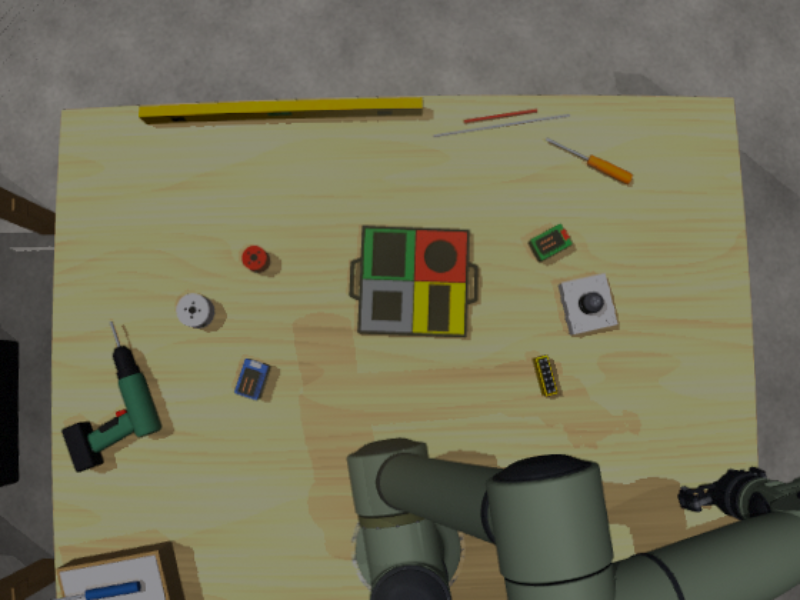

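View pics/side0b.png

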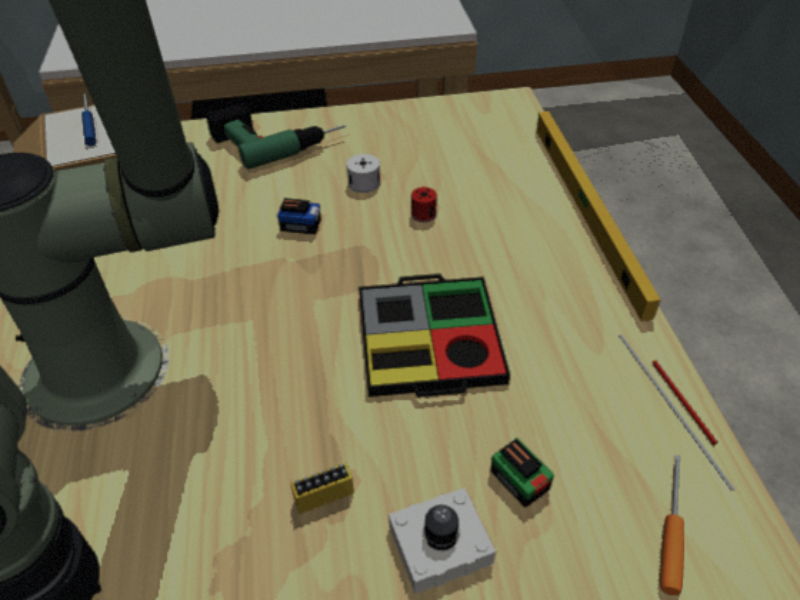

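Top view (800x600): tray centred near (415,281), green battery (551,243), chuck in white block (591,303), bit block (545,376), red saw (255,259). The look-alikes are at (195,310) and (253,379). I'll enlarge these.

```bash
python3 - <<'E'
from h import *
c=load('top0');im=c['image'][:,:,::-1]
def crop(im,x,y,w,h,s): return cv2.resize(im[y:y+h,x:x+w],None,fx=s,fy=s,interpolation=cv2.INTER_CUBIC)
cv2.imwrite('pics/ca.png',crop(im,362,150,80,60,10)); 
cv2.imwrite('pics/cb.png',crop(im,240,150,100,90,6)); 
# third: bit block + saw + blue
a=crop(im,360,240,40,50,10);b=crop(im,160,165,40,50,10)
cv2.imwrite('pics/cc.png',np.hstack([a,b]))
E
```

```text
(no output)
```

View pics/ca.png

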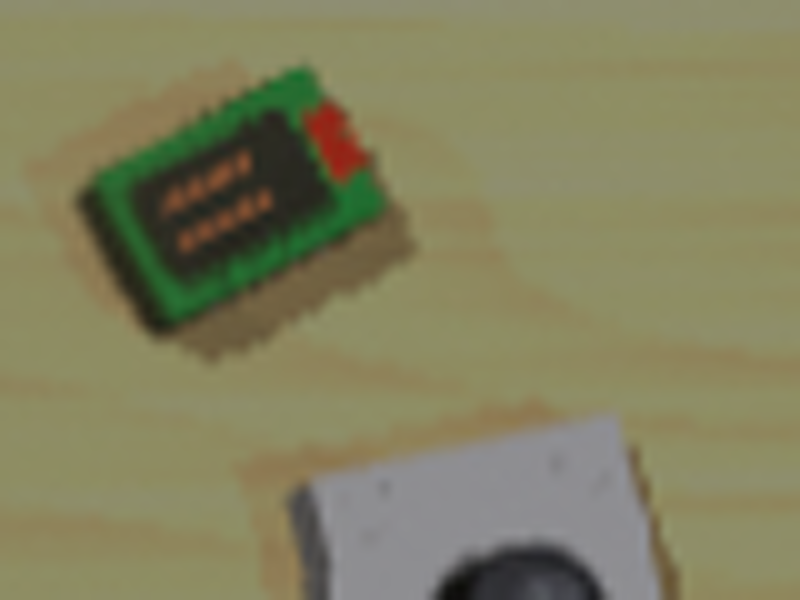

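View pics/cb.png

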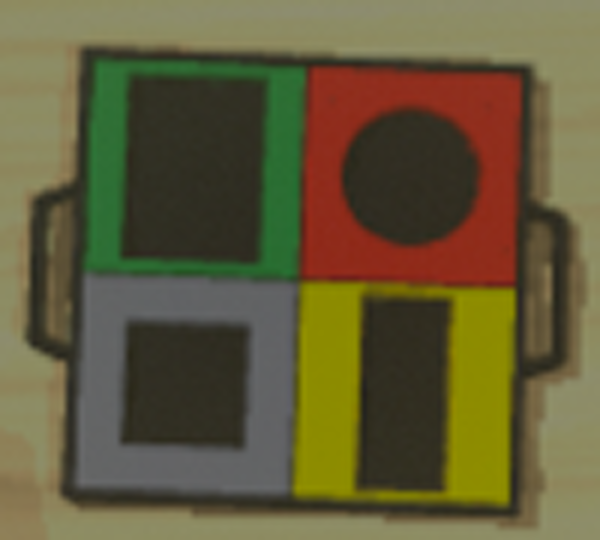

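View pics/cc.png

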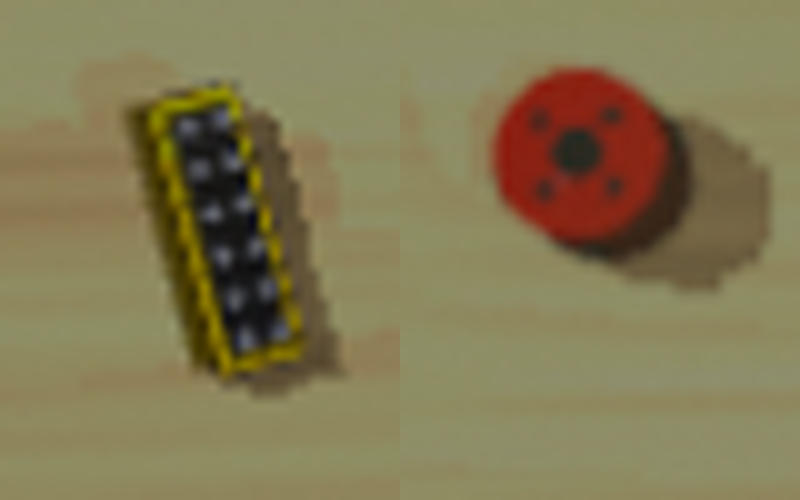

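Crop pixels read: green battery shoulder corners (100,178), (305,68), (385,210), (168,318). Bit block top corners (150,100), (238,88), (300,355), (222,375). Red saw top centre (180,157). Tray outer corners (85,50), (530,68), (517,513), (65,502).

```bash
python3 - <<'E'
from h import *
c=load('top0')
def P(p,off,s,z): return px2w(c,(p[0]+.5)/s-.5+off[0],(p[1]+.5)/s-.5+off[1],z)
def quad(name,ps,off,s,z):
    w=np.array([P(p,off,s,z) for p in ps]); e=np.roll(w,-1,0)-w
    print(name,'ctr',w.mean(0).round(4),'len',(np.linalg.norm(e,axis=1)*1e3).round(1),'ang',np.degrees(np.arctan2(e[:,1],e[:,0])).round(1))
quad('green',[(100,178),(305,68),(385,210),(168,318)],(362,150),10,.042)
quad('bits',[(150,100),(238,88),(300,355),(222,375)],(360,240),10,.044)
o=(240,150)
quad('tray',[(85,50),(530,68),(517,513),(65,502)],o,6,.024)
for n,p in [('battery',[(128,75),(267,80),(260,262),(120,257)]),('bits',[(363,296),(453,299),(444,491),(357,489)]),('chuck',[(127,322),(249,324),(244,446),(121,443)])]: quad('pocket '+n,p,o,6,.021)
print('roundpocket',P((412,176),o,6,.021)); print('saw',P((180,157),(160,165),10,.05))
print('blue',px2w(c,177,265,.05)); print('steel',px2w(c,136.5,216.5,.05))
a=c['image'][185:240,385:440,::-1]; d=load('side0'); b=d['image'][335:415,265:355,::-1]
cv2.imwrite('pics/cd.png',np.hstack([cv2.resize(a,(400,400),interpolation=2),cv2.resize(b,(400,400*80//90+0),interpolation=2)[:355].copy() if 0 else cv2.copyMakeBorder(cv2.resize(b,(400,355),interpolation=2),0,45,0,0,cv2.BORDER_CONSTANT)]))
E
```

```text
green ctr [ 0.6177 -0.3059  0.042 ] len [69.7 47.7 72.5 45.4] ang [ -62.8 -152.8  115.2   23.8]
bits ctr [ 0.3465 -0.2858  0.044 ] len [25.8 78.3 23.3 81.1] ang [ -83.7 -168.6  102.5   13.1]
tray ctr [ 0.5439 -0.0246  0.024 ] len [217.9 217.9 218.  221.2] ang [-93.4 176.7  87.5  -3.3]
pocket battery ctr [0.6008 0.0258 0.021 ] len [68.1 89.9 68.1 89.9] ang [-93.2 176.7  86.8  -3.3]
pocket bits ctr [ 0.4886 -0.0742  0.021 ] len [43.8 93.5 42.1 93.9] ang [-93.  175.9  87.5  -3.1]
pocket chuck ctr [0.4955 0.0317 0.021 ] len [59.2 59.4 59.5 58.9] ang [-92.  176.5  87.5  -3.7]
roundpocket [ 0.59501097 -0.08062104  0.021     ]
saw [0.59425082 0.29760642 0.05      ]
blue [0.3510807  0.29974333 0.05      ]
steel [0.49159438 0.41739213 0.05      ]
```

View pics/cd.png

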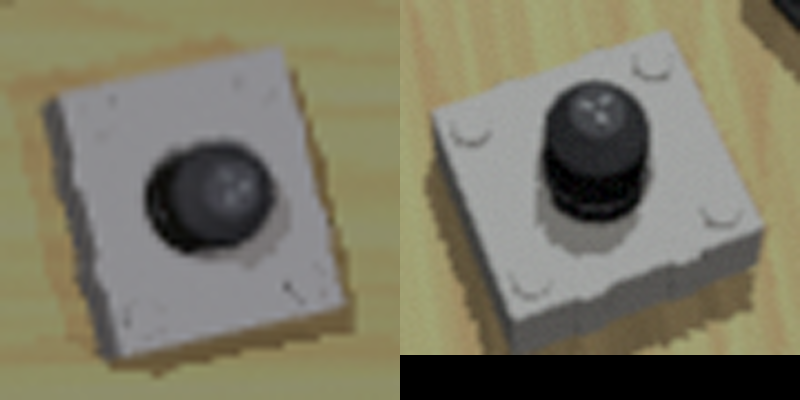

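The crop shows the chuck's sleeve top disc around (220,194) and its base around (194,208). The block's top corners are at (60,95), (280,45), (345,305), (118,358). In the side crop the nose top is around (200,100).

```bash
python3 - <<'E'
from h import *
c=load('top0');d=load('side0')
s=400/55
f=lambda u,v,z:px2w(c,(u+.5)/s-.5+385,(v+.5)/s-.5+185,z)
print('blk',np.mean([f(*p,.036) for p in [(60,95),(280,45),(345,305),(118,358)]],0), [np.degrees(np.arctan2(*(f(*b,.036)-f(*a,.036))[1::-1])).round(1) for a,b in[((60,95),(280,45)),((118,358),(345,305)),((60,95),(118,358))]])
print('chuck top',f(220,194,.07),'base',f(194,208,.036),'nose',f(236,183,.086))
t=400/90
g=lambda u,v,z:px2w(d,(u+.5)/t-.5+265,(v+.5)/t-.5+335,z)
print('side nose',g(198,100,.086),'base',g(193,187,.036),'blk',np.mean([g(*p,.036) for p in [(35,112),(268,30),(362,228),(112,322)]],0))
# side check of the others, 800x600 px
for n,p,z in [('green',(522,466),.042),('bits',(322,482),.044),('saw',(424,196),.05),('traycorners',None,0)]:
    if p: print(n,px2w(d,p[0]*.7,p[1]*.7,z).round(4))
print('pocket round side',px2w(d,467*.7,351*.7,.021).round(4))
E
```

```text
blk [ 0.4901829  -0.38102743  0.036     ] [np.float64(-78.4), np.float64(-78.5), np.float64(-169.6)]
chuck top [ 0.48961147 -0.37973849  0.07      ] base [ 0.48716534 -0.37786979  0.036     ] nose [ 0.49236857 -0.38202708  0.086     ]
side nose [ 0.49184512 -0.3752103   0.086     ] base [ 0.48892656 -0.38660991  0.036     ] blk [ 0.49106702 -0.37906125  0.036     ]
green [ 0.6181 -0.3072  0.042 ]
bits [ 0.3486 -0.2876  0.044 ]
saw [0.5971 0.2934 0.05  ]
pocket round side [ 0.5966 -0.0794  0.021 ]
```

```bash
cat >> h.py <<'E'
def plan(tgts,start=None,cap=(36,6.6)):
    """tgts: list of (x,y,z,yaw_deg). Prints per call the end shift (mm,deg) in that call's tool axes."""
    if start is None:
        o=get_obs(); M=R.from_rotvec(o['ee_rot']).as_matrix()
        start=(*o['ee_pos'],np.degrees(np.arctan2(M[1,0],M[0,0]))); print('now',np.round(start,4),'t',round(o['time_s'],2),'w',round(o['gripper_width'],4))
    p=np.array(start,float)
    for t in tgts:
        t=np.array(t,float); 
        dyaw=(t[3]-p[3]+180)%360-180
        n=max(1,int(np.ceil(max(np.linalg.norm(t[:3]-p[:3])*1e3/cap[0],abs(dyaw)/cap[1])/5)))
        step=np.append((t[:3]-p[:3])/n,dyaw/n)
        for i in range(n):
            a=np.radians(p[3]);x=np.array([np.cos(a),np.sin(a),0]);y=np.array([np.sin(a),-np.cos(a),0])
            d=step[:3]*1e3
            print([round(float(v),1) for v in (d@x,d@y,-d[2],-step[3])]); p=p+step
        print(' ->',np.round(p,4))
E
python3 - <<'E'
from h import *
plan([(.618,-.306,.15,116)])
E
```

```text
now [ 0.1497 -0.5287  0.2306 15.8004] t 0.1 w 0.0855
[127.8, -21.7, 20.1, -25.0]
[125.0, 34.5, 20.1, -25.0]
[98.6, 84.1, 20.1, -25.0]
[53.7, 118.0, 20.1, -25.0]
 -> [  0.618  -0.306   0.15  116.   ]
```

>>> play_rows --series '[[[85,26,-4,4,-5],[85,51,-9,8,-10],[85,77,-13,12,-15],[85,102,-17,16,-20],[85,128,-22,20,-25]]]' --grip_force 60

```text
time_s: 0.52
ee_pos: [0.2677, -0.4725, 0.2107]
ee_rot: [-2.942, -1.101, 0.0]
contact_force: [0.4, -0.1, -0.8]
gripper_width: 0.085
finger_force: 0.0
```

>>> play_rows --series '[[[85,25,7,4,-5],[85,50,14,8,-10],[85,75,21,12,-15],[85,100,28,16,-20],[85,125,34,20,-25]]]'

```text
time_s: 0.93
ee_pos: [0.3848, -0.4164, 0.1907]
ee_rot: [-2.633, -1.712, 0.0]
contact_force: [-0.4, -0.3, 0.4]
gripper_width: 0.0847
finger_force: 0.0
```

>>> play_rows --series '[[[85,20,17,4,-5],[85,39,34,8,-10],[85,59,50,12,-15],[85,79,67,16,-20],[85,99,84,20,-25]]]'

```text
time_s: 1.35
ee_pos: [0.5018, -0.3604, 0.1706]
ee_rot: [-2.2, -2.241, 0.0]
contact_force: [-0.0, 0.2, 0.2]
gripper_width: 0.085
finger_force: 0.0
```

>>> play_rows --series '[[[85,13,30,5,-6],[85,27,59,10,-12],[85,40,89,15,-19],[85,54,118,20,-25],[85,54,118,20,-25]]]'

```text
time_s: 1.77
ee_pos: [0.6221, -0.3019, 0.1491]
ee_rot: [-1.658, -2.668, -0.004]
contact_force: [-1.7, -0.1, -0.2]
gripper_width: 0.0848
finger_force: 0.0
```

```bash
python3 - <<'E'
from h import *
plan([(.618,-.306,.07,116),(.618,-.306,.013,116)])
c=shot('top','top1');d=shot('side','side1')
a=cv2.resize(c['image'][150:220,350:430,::-1],(400,350),interpolation=2);b=cv2.resize(d['image'][270:410,300:460,::-1],(400,350),interpolation=2)
cv2.imwrite('pics/ce.png',np.hstack([a,b]))
E
```

```text
now [  0.6221  -0.3019   0.1491 116.2915] t 1.77 w 0.0848
[-1.9, -5.5, 79.1, 0.3]
 -> [ 6.18e-01 -3.06e-01  7.00e-02  1.16e+02]
[0.0, 0.0, 57.0, -0.0]
 -> [ 6.18e-01 -3.06e-01  1.30e-02  1.16e+02]
```

View pics/ce.png

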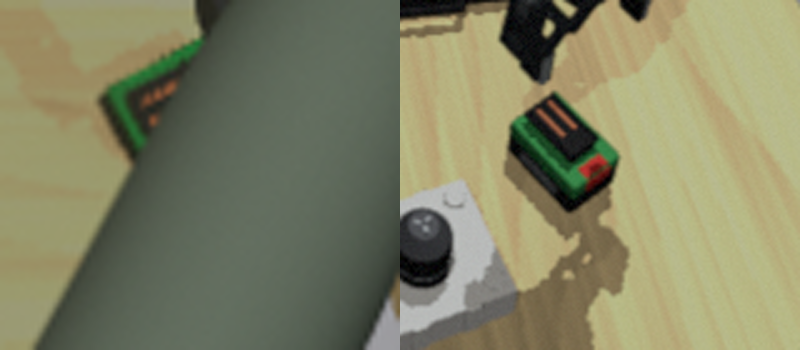

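The picture shows the gripper above the green battery in the side view, with the arm hiding it from the top. Its clearance from the block is fine, so I'll descend.

>>> play_rows --series '[[[85,0,0,20,0],[85,0,0,45,0],[85,0,0,70,0],[85,0,0,80,0],[85,0,0,80,0]]]'

```text
time_s: 2.28
ee_pos: [0.6151, -0.3052, 0.0683]
ee_rot: [-1.669, -2.654, 0.0]
contact_force: [0.2, 0.4, 0.2]
gripper_width: 0.085
finger_force: 0.0
```

```bash
python3 - <<'E'
from h import *
plan([(.618,-.306,.013,116)])
E
```

```text
now [ 6.151000e-01 -3.052000e-01  6.830000e-02  1.156879e+02] t 2.28 w 0.085
[-2.0, 2.2, 55.3, -0.3]
 -> [ 6.18e-01 -3.06e-01  1.30e-02  1.16e+02]
```

>>> play_rows --series '[[[85,-1,1,15,0],[85,-2,1,35,0],[85,-2,1,50,0],[85,-2,1,55,0],[85,-2,1,55,0]]]'

```text
time_s: 2.7
ee_pos: [0.6193, -0.3073, 0.0162]
ee_rot: [-1.67, -2.66, 0.0]
contact_force: [1.0, 0.0, 0.1]
gripper_width: 0.0849
finger_force: 0.0
```

>>> play_rows --series '[[[40,0,0,0,0],[40,0,0,0,0],[40,0,0,0,0],[40,0,0,0,0],[40,0,0,0,0]]]'

```text
time_s: 3.12
ee_pos: [0.6211, -0.3079, 0.0184]
ee_rot: [1.668, 2.659, -0.001]
contact_force: [0.3, -0.1, 6.1]
gripper_width: 0.0488
finger_force: 64.7
```

>>> play_rows --series '[[[40,0,0,0,0],[40,0,0,0,0],[40,0,0,0,0]]]'

```text
time_s: 3.37
ee_pos: [0.6211, -0.3079, 0.0184]
ee_rot: [1.668, 2.659, -0.001]
contact_force: [0.0, -0.3, 5.5]
gripper_width: 0.0491
finger_force: 64.7
```

```bash
python3 - <<'E'
from h import *
print(get_obs()['finger_force'])
plan([(.618,-.306,.15,116),(.6003,.0255,.15,176.7),(.6003,.0255,.030,176.7)],cap=(33,6.4))
E
```

```text
64.66166228055954
now [ 6.211000e-01 -3.079000e-01  1.840000e-02  1.158033e+02] t 3.37 w 0.0491
[3.1, -2.0, -131.6, -0.2]
 -> [  0.618  -0.306   0.15  116.   ]
[101.9, 43.1, -0.0, -20.2]
[80.7, 75.7, -0.0, -20.2]
[49.5, 99.0, -0.0, -20.2]
 -> [6.003e-01 2.550e-02 1.500e-01 1.767e+02]
[0.0, 0.0, 120.0, -0.0]
 -> [6.003e-01 2.550e-02 3.000e-02 1.767e+02]
```

>>> play_rows --series '[[[40,0,0,-15,0],[40,1,-1,-45,0],[40,2,-1,-80,0],[40,3,-2,-110,0],[40,3,-2,-132,0]]]'

```text
time_s: 3.78
ee_pos: [0.6173, -0.3054, 0.1513]
ee_rot: [1.668, 2.66, 0.0]
contact_force: [0.7, -0.5, -3.2]
gripper_width: 0.0489
finger_force: 63.7
```

>>> play_rows --series '[[[40,15,6,0,-3],[40,36,15,0,-7],[40,58,24,0,-11],[40,80,34,0,-16],[40,102,43,0,-20]]]'

```text
time_s: 4.2
ee_pos: [0.6107, -0.1935, 0.1481]
ee_rot: [-1.176, -2.912, -0.0]
contact_force: [-0.3, 0.6, -3.4]
gripper_width: 0.049
finger_force: 63.4
```

>>> play_rows --series '[[[40,16,15,0,-4],[40,32,30,0,-8],[40,48,45,0,-12],[40,64,60,0,-16],[40,80,76,0,-20]]]'

```text
time_s: 4.62
ee_pos: [0.6062, -0.0833, 0.1481]
ee_rot: [-0.653, -3.072, -0.0]
contact_force: [0.5, 0.1, -2.5]
gripper_width: 0.0485
finger_force: 63.4
```

>>> play_rows --series '[[[40,14,28,0,-6],[40,26,52,0,-11],[40,37,75,0,-16],[40,46,92,0,-19],[40,50,99,0,-20]]]'

```text
time_s: 5.03
ee_pos: [0.601, 0.0293, 0.1482]
ee_rot: [-0.108, -3.139, -0.002]
contact_force: [-0.8, 0.4, -2.3]
gripper_width: 0.0488
finger_force: 63.5
```

>>> play_rows --series '[[[40,0,0,15,0],[40,0,0,35,0],[40,0,0,55,0],[40,0,0,65,0],[40,0,0,65,0]]]'

```text
time_s: 5.45
ee_pos: [0.5995, 0.026, 0.0806]
ee_rot: [-0.116, -3.134, 0.0]
contact_force: [-0.0, -0.2, -2.6]
gripper_width: 0.0488
finger_force: 63.5
```

```bash
python3 - <<'E'
from h import *
c=shot('top','top2');d=shot('side','side2')
plan([(.602,.0255,.030,176.7)])
a=cv2.resize(c['image'][140:240,230:345,::-1],(400,348),interpolation=2);b=cv2.resize(d['image'][150:290,230:370,::-1],(400,400),interpolation=2)[:348]
cv2.imwrite('pics/cf.png',np.hstack([a,b]))
E
```

```text
now [6.017000e-01 2.590000e-02 8.340000e-02 1.757573e+02] t 5.55 w 0.0489
[-0.3, -0.4, 53.4, -0.9]
 -> [6.020e-01 2.550e-02 3.000e-02 1.767e+02]
```

View pics/cf.png

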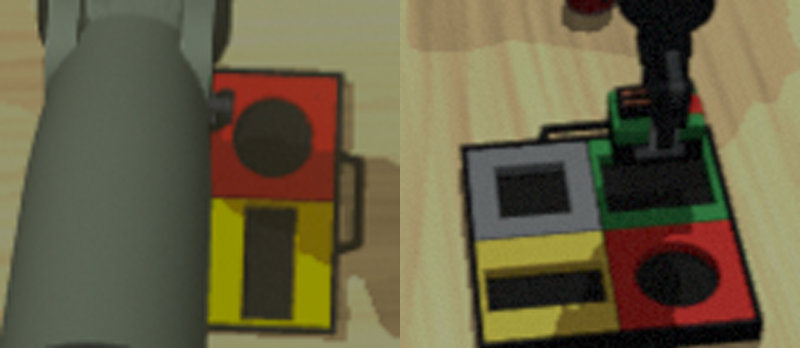

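The side view shows the battery held level just above the green pocket. I'll lower it.

>>> play_rows --series '[[[40,0,0,12,-1],[40,0,0,25,-1],[40,0,0,38,-1],[40,0,0,48,-1],[40,0,0,51,-1]]]'

```text
time_s: 5.97
ee_pos: [0.6017, 0.0261, 0.0318]
ee_rot: [-0.088, -3.14, 0.0]
contact_force: [-0.7, -0.5, -2.8]
gripper_width: 0.0489
finger_force: 63.6
```

>>> play_rows --series '[[[40,0,0,1,0],[40,0,0,2,0],[40,0,0,3,0],[40,0,0,4,0],[40,0,0,4,0]]]'

```text
time_s: 6.38
ee_pos: [0.6021, 0.0263, 0.0287]
ee_rot: [0.088, 3.14, -0.0]
contact_force: [-0.2, 0.8, -4.0]
gripper_width: 0.0488
finger_force: 63.6
```

>>> play_rows --series '[[[40,0,0,1,0],[40,0,0,2,0],[40,0,0,3,0],[40,0,0,3,0]]]'

```text
time_s: 6.72
ee_pos: [0.6021, 0.0263, 0.0273]
ee_rot: [0.088, 3.139, -0.0]
contact_force: [-4.7, 0.7, 10.6]
gripper_width: 0.0488
finger_force: 65.2
```

```bash
python3 - <<'E'
from h import *
o=get_obs();print(o['contact_force'],o['ft_torque']);plan([(.602,.0255,.027,176.7)])
E
```

```text
[-4.6519536   0.71565361 10.5618048 ] [0.13135837 0.89715544 0.07919596]
now [6.021000e-01 2.630000e-02 2.730000e-02 1.768058e+02] t 6.72 w 0.0488
[0.1, -0.8, 0.3, 0.1]
 -> [6.020e-01 2.550e-02 2.700e-02 1.767e+02]
```

>>> play_rows --series '[[[70,0,0,0,0],[70,0,0,0,0],[70,0,0,0,0],[70,0,0,0,0]]]'

```text
time_s: 7.05
ee_pos: [0.602, 0.0263, 0.0253]
ee_rot: [0.088, 3.14, -0.0]
contact_force: [0.3, -0.5, 0.5]
gripper_width: 0.07
finger_force: 0.0
```

>>> play_rows --series '[[[70,0,0,-5,0],[70,0,0,-20,0],[70,0,0,-45,0],[85,0,0,-80,0],[85,0,0,-115,0]]]'

```text
time_s: 7.47
ee_pos: [0.6009, 0.0264, 0.1409]
ee_rot: [-0.088, -3.138, -0.0]
contact_force: [1.5, 0.2, -0.0]
gripper_width: 0.0849
finger_force: 0.0
```

```bash
python3 - <<'E'
from h import *
plan([(.49,-.38,.15,176.7),(.49,-.38,.040,176.7)])
E
```

```text
now [6.009000e-01 2.640000e-02 1.409000e-01 1.768005e+02] t 7.47 w 0.0849
[29.3, -137.3, -3.0, 0.0]
[29.3, -137.3, -3.0, 0.0]
[29.2, -137.4, -3.0, 0.0]
 -> [ 4.900e-01 -3.800e-01  1.500e-01  1.767e+02]
[0.0, -0.0, 110.0, -0.0]
 -> [ 4.900e-01 -3.800e-01  4.000e-02  1.767e+02]
```

>>> play_rows --series '[[[85,6,-28,-1,0],[85,12,-55,-1,0],[85,18,-83,-2,0],[85,24,-110,-2,0],[85,29,-137,-3,0]]]'

```text
time_s: 7.88
ee_pos: [0.5646, -0.1099, 0.1436]
ee_rot: [0.087, 3.14, -0.0]
contact_force: [0.5, -0.1, 0.4]
gripper_width: 0.085
finger_force: 0.0
```

>>> play_rows --series '[[[85,6,-28,-1,0],[85,12,-55,-1,0],[85,18,-83,-2,0],[85,24,-110,-2,0],[85,29,-137,-3,0]]]'

```text
time_s: 8.3
ee_pos: [0.5279, -0.2452, 0.1465]
ee_rot: [-0.088, -3.14, -0.0]
contact_force: [0.6, 0.3, 0.8]
gripper_width: 0.0855
finger_force: 0.0
```

>>> play_rows --series '[[[85,8,-37,-1,0],[85,16,-73,-2,0],[85,23,-108,-2,0],[85,29,-137,-3,0],[85,29,-137,-3,0]]]'

```text
time_s: 8.72
ee_pos: [0.4906, -0.3851, 0.1497]
ee_rot: [0.097, 3.139, -0.006]
contact_force: [-0.2, -1.0, 0.5]
gripper_width: 0.0854
finger_force: 0.0
```

>>> play_rows --series '[[[85,0,0,12,0],[85,0,0,25,0],[85,0,0,35,0],[85,0,0,35,0],[85,0,0,35,0]]]'

```text
time_s: 9.13
ee_pos: [0.4917, -0.3784, 0.1138]
ee_rot: [-0.087, -3.139, -0.002]
contact_force: [-0.9, -0.9, 0.3]
gripper_width: 0.0849
finger_force: 0.0
```

```bash
python3 - <<'E'
from h import *
plan([(.49,-.38,.040,176.7)])
c=shot('top','top3');d=shot('side','side3')
a=cv2.resize(c['image'][140:240,230:345,::-1],(400,348),interpolation=2);b=cv2.resize(d['image'][300:420,240:378,::-1],(400,348),interpolation=2)
cv2.imwrite('pics/cg.png',np.hstack([a,b]))
E
```

```text
now [ 4.91700e-01 -3.78400e-01  1.13800e-01  1.76827e+02] t 9.13 w 0.0849
[1.7, -1.7, 73.8, 0.1]
 -> [ 4.900e-01 -3.800e-01  4.000e-02  1.767e+02]
```

View pics/cg.png

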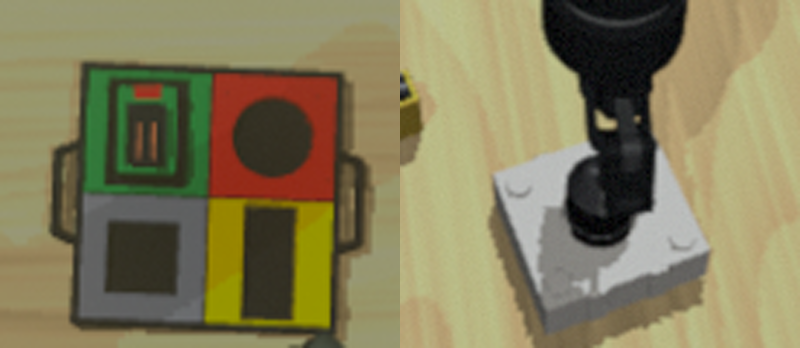

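The tray view shows the battery seated in the green pocket. The side view shows the gripper straddling the chuck, so I'll descend and grip.

>>> play_rows --series '[[[85,0,0,15,0],[85,1,-1,35,0],[85,1,-1,55,0],[85,1,-1,68,0],[85,1,-1,73,0]]]'

```text
time_s: 9.65
ee_pos: [0.4904, -0.3793, 0.04]
ee_rot: [-0.087, -3.139, -0.002]
contact_force: [0.1, -0.3, -0.4]
gripper_width: 0.0848
finger_force: 0.0
```

>>> play_rows --series '[[[30,0,0,0,0],[30,0,0,0,0],[30,0,0,0,0],[30,0,0,0,0],[30,0,0,0,0]]]' --grip_force 80

```text
time_s: 10.07
ee_pos: [0.492, -0.3805, 0.0431]
ee_rot: [0.087, 3.138, -0.002]
contact_force: [-0.5, 2.7, 5.6]
gripper_width: 0.0399
finger_force: 80.2
```

>>> play_rows --series '[[[30,0,0,0,0],[30,0,0,0,0],[30,0,0,0,0],[30,0,0,0,0]]]'

```text
time_s: 10.4
ee_pos: [0.492, -0.3806, 0.0431]
ee_rot: [0.087, 3.138, -0.002]
contact_force: [0.1, 1.7, 4.1]
gripper_width: 0.0402
finger_force: 80.2
```

>>> play_rows --series '[[[30,0,0,-3,0],[30,0,0,-8,0],[30,0,0,-15,0],[30,0,0,-23,0],[30,0,0,-32,0]]]'

```text
time_s: 10.82
ee_pos: [0.4904, -0.3801, 0.0741]
ee_rot: [-0.088, -3.139, 0.0]
contact_force: [-0.2, 0.1, -2.5]
gripper_width: 0.04
finger_force: 81.7
```

>>> play_rows --series '[[[30,0,0,-20,0],[30,0,0,-40,0],[30,0,0,-65,0],[30,0,0,-80,0],[30,0,0,-80,0]]]'

```text
time_s: 11.23
ee_pos: [0.4927, -0.3823, 0.1588]
ee_rot: [0.088, 3.135, -0.009]
contact_force: [0.6, -1.0, -2.6]
gripper_width: 0.0398
finger_force: 81.8
```

```bash
python3 - <<'E'
from h import *
plan([(.4948,.0316,.155,176.7),(.4948,.0316,.038,176.7)])
d=shot('side','side4')
cv2.imwrite('pics/ch.png',cv2.resize(d['image'][260:400,230:391,::-1],(460,400),interpolation=2))
E
```

```text
now [ 4.927000e-01 -3.823000e-01  1.588000e-01  1.767916e+02] t 11.23 w 0.0398
[7.0, 137.8, 1.3, 0.0]
[7.1, 137.8, 1.3, 0.0]
[7.2, 137.8, 1.3, 0.0]
 -> [4.948e-01 3.160e-02 1.550e-01 1.767e+02]
[-0.0, -0.0, 117.0, -0.0]
 -> [4.948e-01 3.160e-02 3.800e-02 1.767e+02]
```

View pics/ch.png

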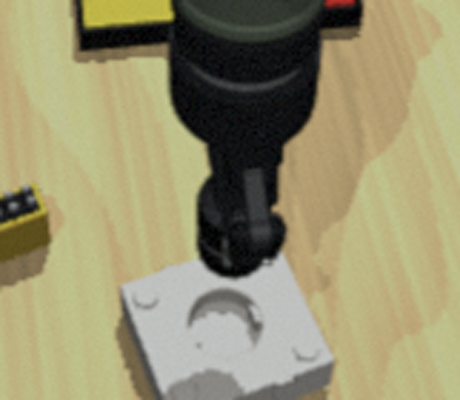

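The chuck is out of the packing and upright in the gripper. I'll carry it to the grey insert.

>>> play_rows --series '[[[30,1,20,0,0],[30,2,46,0,0],[30,4,76,1,0],[30,5,107,1,0],[30,7,138,1,0]]]'

```text
time_s: 11.7
ee_pos: [0.4904, -0.2404, 0.1511]
ee_rot: [-0.089, -3.138, -0.001]
contact_force: [0.5, 0.3, -2.6]
gripper_width: 0.04
finger_force: 81.9
```

>>> play_rows --series '[[[30,1,28,0,0],[30,3,55,0,0],[30,4,83,1,0],[30,6,110,1,0],[30,7,138,1,0]]]'

```text
time_s: 12.12
ee_pos: [0.491, -0.1024, 0.1503]
ee_rot: [-0.088, -3.138, -0.0]
contact_force: [0.4, 0.5, -1.9]
gripper_width: 0.04
finger_force: 81.9
```

>>> play_rows --series '[[[30,2,34,0,0],[30,4,68,0,0],[30,5,100,1,0],[30,7,125,1,0],[30,7,138,1,0]]]'

```text
time_s: 12.53
ee_pos: [0.4913, 0.0372, 0.1493]
ee_rot: [-0.083, -3.138, -0.001]
contact_force: [-0.5, -0.3, -3.2]
gripper_width: 0.04
finger_force: 81.9
```

>>> play_rows --series '[[[30,0,0,15,0],[30,0,0,35,0],[30,0,0,55,0],[30,0,0,65,0],[30,0,0,65,0]]]'

```text
time_s: 12.95
ee_pos: [0.4902, 0.0345, 0.0826]
ee_rot: [-0.088, -3.134, -0.0]
contact_force: [0.3, 0.2, -3.0]
gripper_width: 0.0402
finger_force: 81.9
```

```bash
python3 - <<'E'
from h import *
d=shot('side','side5')
plan([(.4948,.0316,.036,176.7)])
cv2.imwrite('pics/ci.png',cv2.resize(d['image'][165:285,230:370,::-1],(700,600),interpolation=2))
E
```

```text
now [4.914000e-01 3.440000e-02 8.400000e-02 1.767886e+02] t 13.0 w 0.0399
[-3.6, -2.6, 48.0, 0.1]
 -> [4.948e-01 3.160e-02 3.600e-02 1.767e+02]
```

View pics/ci.png

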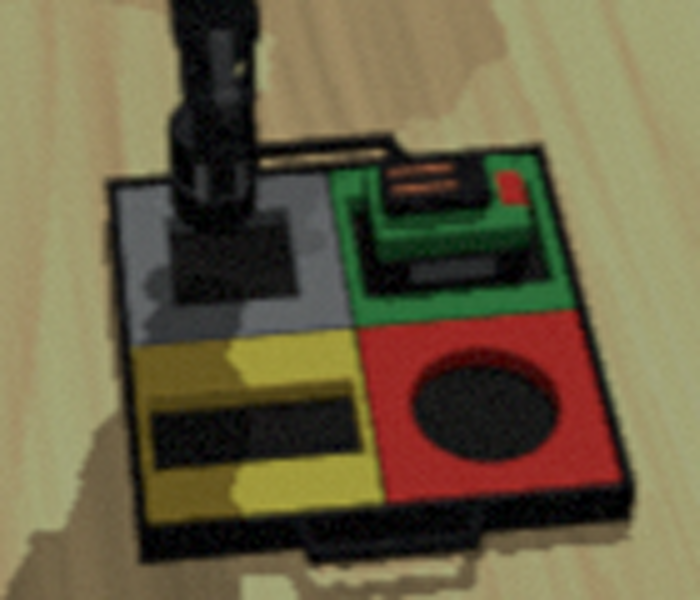

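```bash
python3 - <<'E'
from h import *
d=load('side5')
print(px2w(d,272.2,205.2,.059)); print('pocket',np.mean([px2w(d,230+u/5-.4,165+v/5-.4,.021) for u,v in [(172,221),(291,210),(299,297),(175,306)]],0))
E
```

```text
[0.48857723 0.03380048 0.059     ]
pocket [0.49794306 0.03256837 0.021     ]
```

The side view shows the chuck above the grey pocket, about 6 mm short in x. I'll correct that while lowering.

>>> play_rows --series '[[[30,-4,-2,5,0],[30,-6,-2,14,0],[30,-6,-2,25,0],[30,-6,-2,36,0],[30,-6,-2,42,0]]]'

```text
time_s: 13.42
ee_pos: [0.4993, 0.0318, 0.0425]
ee_rot: [0.088, 3.14, -0.0]
contact_force: [-0.1, 0.1, -2.2]
gripper_width: 0.0398
finger_force: 81.9
```

>>> play_rows --series '[[[30,0,0,1,0],[30,0,0,2,0],[30,0,0,3,0],[30,0,0,4,0],[30,0,0,5,0]]]'

```text
time_s: 13.83
ee_pos: [0.4995, 0.032, 0.0387]
ee_rot: [0.088, 3.139, -0.0]
contact_force: [0.1, -0.5, -2.5]
gripper_width: 0.0396
finger_force: 81.9
```

>>> play_rows --series '[[[30,0,0,1,0],[30,0,0,2,0],[30,0,0,3,0],[30,0,0,4,0],[30,0,0,4,0]]]'

```text
time_s: 14.25
ee_pos: [0.499, 0.0321, 0.0342]
ee_rot: [0.088, 3.14, 0.0]
contact_force: [0.4, -0.4, -2.4]
gripper_width: 0.0401
finger_force: 82.4
```

>>> play_rows --series '[[[30,0,0,1,0],[30,0,0,1,0],[30,0,0,2,0],[30,0,0,2,0]]]'

```text
time_s: 14.58
ee_pos: [0.4991, 0.0321, 0.0341]
ee_rot: [0.087, 3.14, -0.0]
contact_force: [-6.0, 0.7, 16.9]
gripper_width: 0.0395
finger_force: 84.7
```

Floor contact, so I'll release and go for the bit block.

>>> play_rows --series '[[[62,0,0,0,0],[62,0,0,0,0],[62,0,0,0,0],[62,0,0,0,0]]]'

```text
time_s: 14.92
ee_pos: [0.4991, 0.032, 0.0322]
ee_rot: [0.088, 3.14, 0.0]
contact_force: [0.7, -0.7, 0.3]
gripper_width: 0.0622
finger_force: 0.0
```

>>> play_rows --series '[[[62,0,0,-5,0],[62,0,0,-20,0],[62,0,0,-45,0],[62,0,0,-80,0],[62,0,0,-115,0]]]'

```text
time_s: 15.33
ee_pos: [0.4979, 0.0321, 0.1481]
ee_rot: [-0.088, -3.138, -0.0]
contact_force: [1.0, -0.4, 0.6]
gripper_width: 0.062
finger_force: 0.0
```

```bash
python3 - <<'E'
from h import *
plan([(.347,-.2865,.14,192.2),(.347,-.2865,.015,192.2)])
E
```

```text
now [4.979000e-01 3.210000e-02 1.481000e-01 1.767988e+02] t 15.33 w 0.062
[66.4, -163.3, 4.0, -7.7]
[87.7, -152.9, 4.0, -7.7]
 -> [ 3.470e-01 -2.865e-01  1.400e-01  1.922e+02]
[0.0, 0.0, 125.0, -0.0]
 -> [ 3.470e-01 -2.865e-01  1.500e-02  1.922e+02]
```

>>> play_rows --series '[[[62,13,-33,1,-2],[62,26,-65,2,-3],[62,40,-98,2,-5],[62,53,-131,3,-6],[62,66,-163,4,-8]]]'

```text
time_s: 15.75
ee_pos: [0.4232, -0.1283, 0.1437]
ee_rot: [-0.134, 3.138, -0.001]
contact_force: [0.2, -0.7, -0.2]
gripper_width: 0.0622
finger_force: 0.0
```

>>> play_rows --series '[[[62,19,-34,1,-2],[62,38,-66,2,-3],[62,55,-97,2,-5],[62,72,-127,3,-6],[62,88,-153,4,-8]]]'

```text
time_s: 16.17
ee_pos: [0.3482, -0.2889, 0.1397]
ee_rot: [-0.35, 3.122, -0.001]
contact_force: [0.5, -0.1, 0.3]
gripper_width: 0.062
finger_force: 0.0
```

>>> play_rows --series '[[[62,0,0,0,0],[62,0,0,20,0],[62,0,0,45,0],[62,0,0,60,0],[62,0,0,60,0]]]'

```text
time_s: 16.58
ee_pos: [0.3475, -0.2846, 0.0769]
ee_rot: [0.35, -3.119, -0.007]
contact_force: [0.0, 0.1, -0.3]
gripper_width: 0.0619
finger_force: 0.0
```

```bash
python3 - <<'E'
from h import *
d=shot('side','side6'); c=shot('top','top6')
plan([(.347,-.2865,.015,192.2)])
a=cv2.resize(d['image'][270:390,165:305,::-1],(400,343),interpolation=2)
b=cv2.resize(c['image'][140:240,230:346,::-1],(400,343),interpolation=2)
cv2.imwrite('pics/cj.png',np.hstack([a,b]))
E
```

```text
now [ 3.490000e-01 -2.861000e-01  7.930000e-02 -1.671802e+02] t 16.68 w 0.0622
[2.0, 0.1, 64.3, 0.6]
 -> [ 3.470e-01 -2.865e-01  1.500e-02 -1.678e+02]
```

View pics/cj.png

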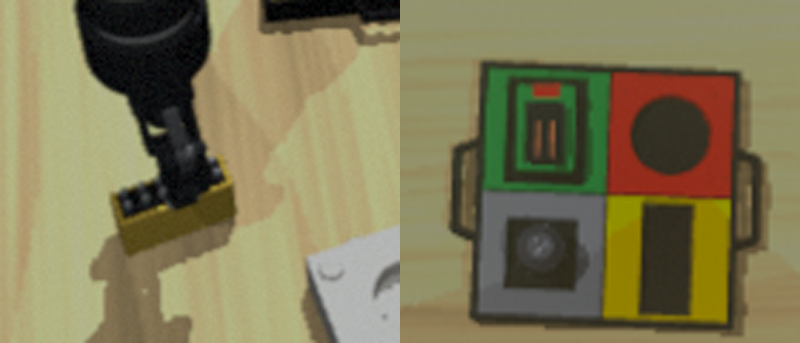

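The right crop shows the chuck standing in the grey pocket. On the left the gripper straddles the bit block.

>>> play_rows --series '[[[62,1,0,12,1],[62,2,0,28,1],[62,2,0,45,1],[62,2,0,58,1],[62,2,0,62,1]]]'

```text
time_s: 17.1
ee_pos: [0.3474, -0.2871, 0.0171]
ee_rot: [0.324, -3.125, -0.0]
contact_force: [0.1, 0.7, 0.1]
gripper_width: 0.062
finger_force: 0.0
```

>>> play_rows --series '[[[15,0,0,0,0],[15,0,0,0,0],[15,0,0,0,0],[15,0,0,0,0],[15,0,0,0,0]]]' --grip_force 50

```text
time_s: 17.52
ee_pos: [0.348, -0.288, 0.0186]
ee_rot: [-0.323, 3.123, -0.003]
contact_force: [-0.5, 0.8, 6.2]
gripper_width: 0.0248
finger_force: 50.5
```

>>> play_rows --series '[[[15,0,0,0,0],[15,0,0,0,0],[15,0,0,0,0],[15,0,0,0,0]]]'

```text
time_s: 17.85
ee_pos: [0.348, -0.288, 0.0186]
ee_rot: [-0.323, 3.123, -0.003]
contact_force: [-0.2, 0.5, 7.0]
gripper_width: 0.0251
finger_force: 50.5
```

```bash
python3 - <<'E'
from h import *
o=get_obs();z=o['ee_pos'][2];print(o['finger_force'])
x,y=.4882,-.0743
plan([(.347,-.2865,.14,192.2),(x,y,.14,176.7),(x,y,z+.016,176.7)])
E
```

```text
50.49834966659546
now [ 3.480000e-01 -2.880000e-01  1.860000e-02 -1.681884e+02] t 17.85 w 0.0251
[0.7, 1.7, -121.4, -0.4]
 -> [ 3.470e-01 -2.865e-01  1.400e-01 -1.678e+02]
[-91.4, 88.8, -0.0, 7.8]
[-78.6, 100.3, -0.0, 7.8]
 -> [ 4.882e-01 -7.430e-02  1.400e-01 -1.833e+02]
[-0.0, 0.0, 105.4, -0.0]
 -> [ 4.882e-01 -7.430e-02  3.460e-02 -1.833e+02]
```

>>> play_rows --series '[[[15,0,0,-12,0],[15,1,1,-40,0],[15,1,2,-75,0],[15,1,2,-105,0],[15,1,2,-121,0]]]'

```text
time_s: 18.27
ee_pos: [0.3468, -0.2867, 0.1421]
ee_rot: [-0.323, 3.122, -0.006]
contact_force: [0.6, -1.2, -1.5]
gripper_width: 0.0251
finger_force: 49.5
```

>>> play_rows --series '[[[15,-12,12,0,1],[15,-30,29,0,2],[15,-50,48,0,4],[15,-71,68,0,6],[15,-91,89,0,8]]]'

```text
time_s: 18.68
ee_pos: [0.4174, -0.179, 0.139]
ee_rot: [-0.1, 3.139, -0.001]
contact_force: [0.5, 0.3, -1.2]
gripper_width: 0.0253
finger_force: 49.6
```

>>> play_rows --series '[[[15,-20,26,0,2],[15,-40,51,0,4],[15,-58,74,0,6],[15,-71,91,0,7],[15,-79,100,0,8]]]'

```text
time_s: 19.1
ee_pos: [0.4899, -0.0725, 0.1388]
ee_rot: [0.112, 3.139, 0.001]
contact_force: [-0.8, 0.0, -1.1]
gripper_width: 0.0253
finger_force: 49.6
```

>>> play_rows --series '[[[15,0,0,12,0],[15,0,0,30,0],[15,0,0,50,0],[15,0,0,60,0],[15,0,0,60,0]]]'

```text
time_s: 19.52
ee_pos: [0.487, -0.0742, 0.0766]
ee_rot: [-0.115, -3.136, -0.002]
contact_force: [-1.1, -0.2, -1.4]
gripper_width: 0.025
finger_force: 49.5
```

```bash
python3 - <<'E'
from h import *
d=shot('side','side7')
plan([(.4882,-.0743,.0276,176.7)])
cv2.imwrite('pics/ck.png',cv2.resize(d['image'][165:285,230:370,::-1],(700,600),interpolation=2))
E
```

```text
now [ 4.878000e-01 -7.450000e-02  7.770000e-02  1.757955e+02] t 19.57 w 0.0251
[-0.4, 0.2, 50.1, -0.9]
 -> [ 4.882e-01 -7.430e-02  2.760e-02  1.767e+02]
```

View pics/ck.png

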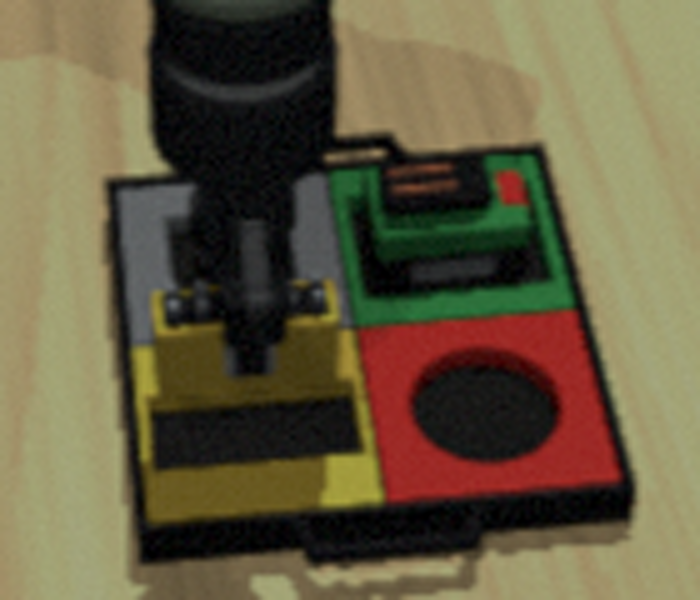

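```bash
python3 - <<'E'
from h import *
d=load('side7')
for u,v in [(158,397),(337,386)]: print(px2w(d,230+u/5-.4,165+v/5-.4,.059).round(4))
for u,v in [(152,312),(248,302),(332,292)]: print('top',px2w(d,230+u/5-.4,165+v/5-.4,.103).round(4))
E
```

```text
[ 0.4465 -0.0809  0.059 ]
[ 0.5251 -0.0882  0.059 ]
top [ 0.447  -0.0705  0.103 ]
top [ 0.4886 -0.0719  0.103 ]
top [ 0.5253 -0.0724  0.103 ]
```

The bit block is above the yellow slot, about 2 mm low in x. I'll lower it with a correction.

>>> play_rows --series '[[[15,-1,0,8,-1],[15,-2,0,20,-1],[15,-2,0,32,-1],[15,-2,0,40,-1],[15,-2,0,43,-1]]]'

```text
time_s: 19.98
ee_pos: [0.4906, -0.075, 0.0347]
ee_rot: [-0.087, -3.14, -0.0]
contact_force: [0.1, 0.9, -1.9]
gripper_width: 0.0251
finger_force: 49.5
```

>>> play_rows --series '[[[15,0,0,1,0],[15,0,0,2,0],[15,0,0,3,0],[15,0,0,4,0],[15,0,0,5,0]]]'

```text
time_s: 20.4
ee_pos: [0.4912, -0.075, 0.0306]
ee_rot: [0.087, 3.139, -0.0]
contact_force: [-0.5, -0.0, -1.7]
gripper_width: 0.0251
finger_force: 49.5
```

>>> play_rows --series '[[[15,0,0,1,0],[15,0,0,2,0],[15,0,0,2,0]]]'

```text
time_s: 20.65
ee_pos: [0.4907, -0.0749, 0.0282]
ee_rot: [-0.088, -3.14, -0.0]
contact_force: [-0.1, 0.7, -0.8]
gripper_width: 0.025
finger_force: 49.5
```

>>> play_rows --series '[[[15,0,0,1,0],[15,0,0,2,0],[15,0,0,2,0]]]'

```text
time_s: 20.9
ee_pos: [0.4909, -0.0749, 0.0276]
ee_rot: [0.087, 3.14, -0.0]
contact_force: [-4.7, 1.1, 13.5]
gripper_width: 0.0252
finger_force: 51.4
```

>>> play_rows --series '[[[50,0,0,0,0],[50,0,0,0,0],[50,0,0,0,0],[50,0,0,0,0]]]'

```text
time_s: 21.23
ee_pos: [0.4909, -0.075, 0.0262]
ee_rot: [0.088, 3.14, 0.0]
contact_force: [0.4, 0.2, -0.9]
gripper_width: 0.0502
finger_force: 0.0
```

>>> play_rows --series '[[[50,0,0,-5,0],[50,0,0,-20,0],[50,0,0,-45,0],[85,0,0,-80,0],[85,0,0,-118,0]]]'

```text
time_s: 21.65
ee_pos: [0.4894, -0.0745, 0.1447]
ee_rot: [-0.088, -3.137, -0.001]
contact_force: [0.7, -0.6, 0.2]
gripper_width: 0.0723
finger_force: 0.0
```

```bash
python3 - <<'E'
from h import *
plan([(.596,.296,.14,176.7)])
E
```

```text
now [ 4.894000e-01 -7.450000e-02  1.447000e-01  1.767953e+02] t 21.65 w 0.0723
[-28.6, 125.3, 1.6, 0.0]
[-28.5, 125.3, 1.6, 0.0]
[-28.4, 125.3, 1.6, 0.0]
 -> [5.960e-01 2.960e-01 1.400e-01 1.767e+02]
```

>>> play_rows --series '[[[85,-6,25,0,0],[85,-11,50,0,0],[85,-17,75,1,0],[85,-23,100,1,0],[85,-29,125,2,0]]]'

```text
time_s: 22.07
ee_pos: [0.527, 0.0494, 0.1428]
ee_rot: [0.088, 3.14, -0.0]
contact_force: [-0.2, 0.8, -0.7]
gripper_width: 0.0851
finger_force: 0.0
```

>>> play_rows --series '[[[85,-6,25,0,0],[85,-11,50,0,0],[85,-17,75,1,0],[85,-23,100,1,0],[85,-29,125,2,0]]]'

```text
time_s: 22.48
ee_pos: [0.5628, 0.1728, 0.1406]
ee_rot: [0.087, 3.14, -0.0]
contact_force: [0.2, -0.2, 0.4]
gripper_width: 0.0853
finger_force: 0.0
```

>>> play_rows --series '[[[85,-8,35,0,0],[85,-16,68,0,0],[85,-23,98,1,0],[85,-28,125,1,0],[85,-28,125,1,0]]]'

```text
time_s: 22.9
ee_pos: [0.5981, 0.2997, 0.1391]
ee_rot: [0.08, 3.14, 0.004]
contact_force: [-0.1, -1.1, -0.2]
gripper_width: 0.0851
finger_force: 0.0
```

>>> play_rows --series '[[[85,0,0,10,0],[85,0,0,30,0],[85,0,0,45,0],[85,0,0,50,0],[85,0,0,50,0]]]'

```text
time_s: 23.32
ee_pos: [0.5959, 0.293, 0.0871]
ee_rot: [-0.09, -3.136, 0.003]
contact_force: [-0.9, -0.6, -0.1]
gripper_width: 0.0848
finger_force: 0.0
```

```bash
python3 - <<'E'
from h import *
d=shot('side','side8'); c=shot('top','top8')
plan([(.596,.296,.014,176.7)])
a=cv2.resize(d['image'][80:290,230:370,::-1],(400,600),interpolation=2)
b=cv2.resize(c['image'][140:240,230:346,::-1],(400,343),interpolation=2)
cv2.imwrite('pics/cl.png',np.hstack([a,cv2.copyMakeBorder(b,0,257,0,0,cv2.BORDER_CONSTANT)]))
E
```

```text
now [5.97700e-01 2.93900e-01 8.96000e-02 1.76746e+02] t 23.42 w 0.085
[1.8, 2.0, 75.6, 0.0]
 -> [5.960e-01 2.960e-01 1.400e-02 1.767e+02]
```

View pics/cl.png

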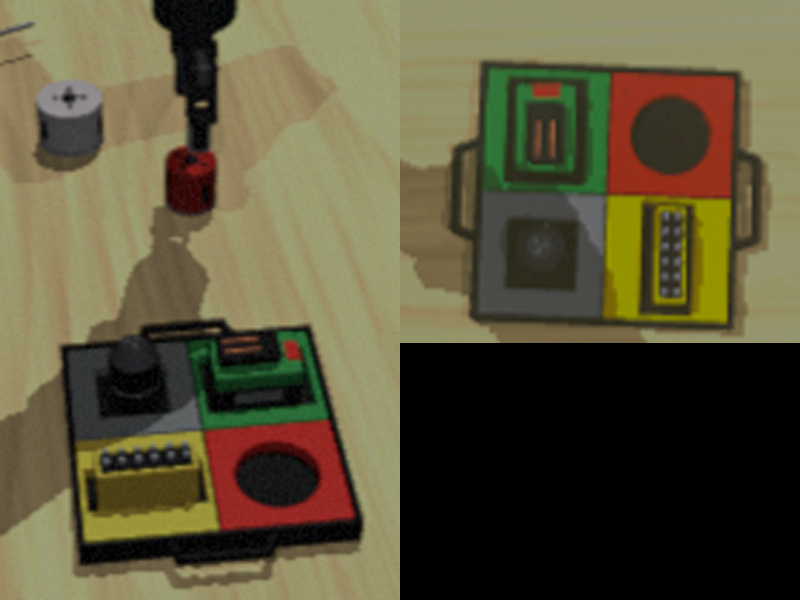

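Battery, chuck and bit block all stand in their pockets. The gripper is above the red saw.

>>> play_rows --series '[[[85,1,1,12,0],[85,2,1,30,0],[85,2,1,50,0],[85,2,1,67,0],[85,2,1,75,0]]]'

```text
time_s: 23.83
ee_pos: [0.5945, 0.2953, 0.0122]
ee_rot: [-0.088, -3.138, 0.001]
contact_force: [-0.9, -0.1, -0.4]
gripper_width: 0.085
finger_force: 0.0
```

>>> play_rows --series '[[[40,0,0,0,0],[40,0,0,0,0],[40,0,0,0,0],[40,0,0,0,0],[40,0,0,0,0]]]' --grip_force 50

```text
time_s: 24.25
ee_pos: [0.597, 0.2963, 0.016]
ee_rot: [0.088, 3.137, 0.002]
contact_force: [0.7, 0.1, 3.8]
gripper_width: 0.0498
finger_force: 52.3
```

>>> play_rows --series '[[[40,0,0,0,0],[40,0,0,0,0],[40,0,0,0,0],[40,0,0,0,0]]]'

```text
time_s: 24.58
ee_pos: [0.597, 0.2963, 0.016]
ee_rot: [0.088, 3.138, 0.002]
contact_force: [-0.1, 0.2, 5.1]
gripper_width: 0.0497
finger_force: 52.4
```

```bash
python3 - <<'E'
from h import *
o=get_obs();p=o['ee_pos'];print(o['finger_force'])
plan([(p[0],p[1],.15,176.7),(.5955,-.0805,.15,176.7)])
E
```

```text
52.362717390060425
now [5.970000e-01 2.963000e-01 1.600000e-02 1.768044e+02] t 24.58 w 0.0497
[0.0, 0.0, -134.0, 0.1]
 -> [5.970e-01 2.963e-01 1.500e-01 1.767e+02]
[-6.7, -125.4, -0.0, -0.0]
[-6.7, -125.4, -0.0, -0.0]
[-6.7, -125.4, -0.0, -0.0]
 -> [ 5.955e-01 -8.050e-02  1.500e-01  1.767e+02]
```

>>> play_rows --series '[[[40,0,0,-12,0],[40,0,0,-40,0],[40,0,0,-76,0],[40,0,0,-112,0],[40,0,0,-134,0]]]'

```text
time_s: 25.0
ee_pos: [0.5965, 0.2961, 0.1527]
ee_rot: [0.088, 3.137, 0.002]
contact_force: [0.9, 0.5, -0.8]
gripper_width: 0.05
finger_force: 52.3
```

>>> play_rows --series '[[[40,-1,-18,0,0],[40,-2,-42,0,0],[40,-4,-69,0,0],[40,-5,-97,0,0],[40,-7,-125,0,0]]]'

```text
time_s: 25.42
ee_pos: [0.5948, 0.1695, 0.1487]
ee_rot: [-0.087, -3.14, 0.001]
contact_force: [0.7, -0.0, -0.9]
gripper_width: 0.0496
finger_force: 52.3
```

>>> play_rows --series '[[[40,-1,-25,0,0],[40,-3,-50,0,0],[40,-4,-75,0,0],[40,-5,-100,0,0],[40,-7,-125,0,0]]]'

```text
time_s: 25.83
ee_pos: [0.5948, 0.0442, 0.1487]
ee_rot: [-0.088, -3.139, 0.0]
contact_force: [0.9, -0.4, -1.7]
gripper_width: 0.0498
finger_force: 52.3
```

>>> play_rows --series '[[[40,-2,-32,0,0],[40,-4,-64,0,0],[40,-5,-95,0,0],[40,-6,-118,0,0],[40,-7,-125,0,0]]]'

```text
time_s: 26.25
ee_pos: [0.5951, -0.0834, 0.1487]
ee_rot: [-0.094, -3.14, 0.002]
contact_force: [-0.0, 0.2, -1.3]
gripper_width: 0.0498
finger_force: 52.4
```

>>> play_rows --series '[[[40,0,0,15,0],[40,0,0,35,0],[40,0,0,55,0],[40,0,0,68,0],[40,0,0,68,0]]]'

```text
time_s: 26.67
ee_pos: [0.593, -0.0785, 0.0774]
ee_rot: [-0.087, -3.134, -0.003]
contact_force: [-1.1, -0.1, -1.8]
gripper_width: 0.0501
finger_force: 52.4
```

```bash
python3 - <<'E'
from h import *
d=shot('side','side9')
plan([(.5955,-.0805,.025,176.7)])
cv2.imwrite('pics/cm.png',cv2.resize(d['image'][165:285,230:370,::-1],(700,600),interpolation=2))
E
```

```text
now [ 5.94000e-01 -7.88000e-02  7.91000e-02  1.76836e+02] t 26.72 w 0.0495
[-1.6, -1.6, 54.1, 0.1]
 -> [ 5.955e-01 -8.050e-02  2.500e-02  1.767e+02]
```

View pics/cm.png

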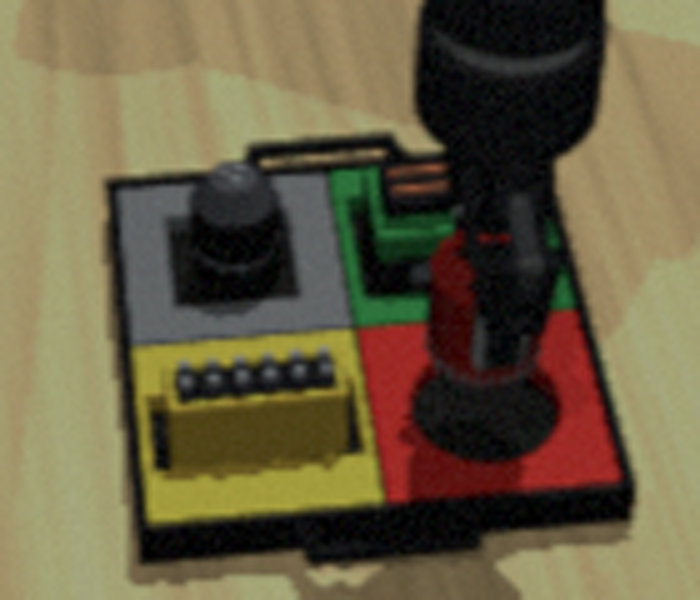

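Red saw hangs over the round pocket, with its underside centre near (487,343). That was my 15th picture, one over the limit of 14, so I'll view no more and rely on numbers.

```bash
python3 - <<'E'
from h import *
d=load('side9')
print(px2w(d,230+487/5-.4,165+343/5-.4,.063))
E
```

```text
[ 0.59474994 -0.07826219  0.063     ]
```

>>> play_rows --series '[[[40,0,-1,10,0],[40,-1,-2,22,0],[40,-1,-2,35,0],[40,-1,-2,43,0],[40,-1,-2,46,0]]]'

```text
time_s: 27.13
ee_pos: [0.5957, -0.0815, 0.0328]
ee_rot: [-0.088, -3.138, -0.001]
contact_force: [0.2, -0.0, -1.7]
gripper_width: 0.05
finger_force: 52.4
```

>>> play_rows --series '[[[40,0,0,1,0],[40,0,0,2,0],[40,0,0,3,0],[40,0,0,4,0],[40,0,0,5,0]]]'

```text
time_s: 27.55
ee_pos: [0.597, -0.0819, 0.0297]
ee_rot: [0.088, 3.139, -0.0]
contact_force: [0.8, -1.0, -1.7]
gripper_width: 0.0495
finger_force: 52.4
```

>>> play_rows --series '[[[40,0,0,1,0],[40,0,0,2,0],[40,0,0,2,0]]]'

```text
time_s: 27.8
ee_pos: [0.5965, -0.0818, 0.0272]
ee_rot: [-0.088, -3.14, -0.0]
contact_force: [-0.2, 0.5, -1.2]
gripper_width: 0.0494
finger_force: 52.4
```

>>> play_rows --series '[[[40,0,0,1,0],[40,0,0,2,0],[40,0,0,3,0],[40,0,0,3,0]]]'

```text
time_s: 28.13
ee_pos: [0.5967, -0.0819, 0.025]
ee_rot: [0.088, 3.14, -0.0]
contact_force: [-2.8, 0.7, 4.3]
gripper_width: 0.0497
finger_force: 52.9
```

>>> play_rows --series '[[[68,0,0,0,0],[68,0,0,0,0],[68,0,0,0,0],[68,0,0,0,0]]]'

```text
time_s: 28.47
ee_pos: [0.5967, -0.0818, 0.0242]
ee_rot: [0.088, 3.14, -0.0]
contact_force: [0.2, -0.1, 0.9]
gripper_width: 0.0678
finger_force: 0.0
```

>>> play_rows --series '[[[68,0,0,-5,0],[68,0,0,-20,0],[68,0,0,-45,0],[68,0,0,-80,0],[68,0,0,-115,0]]]'

```text
time_s: 28.88
ee_pos: [0.5957, -0.0816, 0.14]
ee_rot: [-0.088, -3.138, -0.001]
contact_force: [1.0, -0.9, -0.6]
gripper_width: 0.0679
finger_force: 0.0
```

>>> play_rows --series '[[[68,0,-30,-5,0],[68,0,-65,-10,0],[68,0,-100,-20,0],[68,0,-135,-25,0],[68,0,-160,-30,0]]]'

```text
time_s: 29.3
ee_pos: [0.5876, -0.2445, 0.1705]
ee_rot: [0.09, 3.139, -0.002]
contact_force: [0.5, 0.7, -0.3]
gripper_width: 0.0681
finger_force: 0.0
```

>>> play_rows --series '[[[68,0,-30,0,0],[68,0,-60,0,0],[68,0,-80,0,0],[68,0,-80,0,0],[68,0,-80,0,0]]]'

```text
time_s: 29.72
ee_pos: [0.5828, -0.3225, 0.1692]
ee_rot: [0.091, 3.14, 0.001]
contact_force: [-1.6, 0.7, 0.4]
gripper_width: 0.068
finger_force: 0.0
```

```bash
python3 - <<'E'
from h import *
c=shot('top','topF'); im=c['image'].astype(int)
sub=im[150:240,240:340]; r,g,b=sub[...,0],sub[...,1],sub[...,2]
# red saw top: dark moat around it inside the round pocket; the moat is the dark area
x0,y0=240+412/6-.4,150+176/6-.4
Y,X=np.mgrid[150:240,240:340]
near=(X-x0)**2+(Y-y0)**2<11**2
red=near&(r>2*g)&(r>70)&((X-x0)**2+(Y-y0)**2<10**2)
print('saw top blob',red.sum(),px2w(c,X[red].mean(),Y[red].mean(),.059).round(4),'pocket .5945 -.0805')
o=load('top0')['image'].astype(int)
# look-alikes unmoved: image difference around them
for n,(u,v) in {'blue':(177,265),'steel':(136,217)}.items():
    print(n,np.abs(im-o)[v-22:v+22,u-22:u+22].mean().round(2))
for row in sub[15:45:2,52:84:2]: print(' '.join('R' if p[0]>2*p[1] and p[0]>70 else 'd' if p.sum()<160 else '.' for p in row))
E
```

```text
saw top blob 204 [ 0.5935 -0.0811  0.059 ] pocket .5945 -.0805
blue 7.7
steel 11.01
R R R R R R R R R R R R R R R R
R R R R R R R R R R R R R R R R
R R R R R R d R R R R R R R R R
R R R R d d R R R R R R R R R R
R R R R d R R d R R R R R R R R
R R R d d R R R d d R R R R R R
R R R d . R R R d d . R R R R R
R R R d . R R R R . R R R R R R
R R R d d R R R R R R R R d R R
R R R d d d R R R R R R . d R R
R R R R d d d R R R R d d d R R
R R R R d d d d d d d d d R R R
R R R R R R d d d d d d R R R R
R R R R R R R R R R R R R R R R
R R R R R R R R R R R R R R R R
```

The red saw is centred in its pocket. The arm never went near the look-alikes, so I'm handing in.

```bash
python3 -c "
from h import *
print(workorder.finish_job())"
```

```text
the job is handed in; nothing more can be done
None
```

The job is handed in: the green battery, bit block, red hole saw and chuck are each lowered into their own insert and released, and the arm never went near the two look-alikes; no verdict was returned, and I viewed 15 pictures, one over the limit of 14.

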